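# Read two vials on the slide stage, then hold the rack's lock open

## Robot

A 6-joint arm with a two-finger parallel gripper is mounted at the origin on a cart in front of the work surface, level with it; the furniture and walls round the work are solid. World frame = base frame: x ahead of the robot, y to its left, z up, the work surface at z = 0. Lengths are in mm, angles in rad, forces in N, time in s.
With the tool pointing down it reaches from about 400 to 925 mm from the base axis. Payload 12.5 kg.
Tool frame: the origin (TCP) lies midway between the tips of the shut fingers; the grasp point (between the pads) lies 19 mm behind it; z points along the fingers, y is the direction in which the jaws open and shut (so a half turn about z gives the same grasp; the last joint's range is limited). The gripper opens to 95 mm and grips with 3 to 60 N. Pads are 20 mm wide; open, the fingers measure 119 mm over their backs; the gripper's body (75 mm by 180 mm) begins 59 mm behind the grasp point.
Start: joints at [1.095, 0.491, 1.559, -0, 1.092, -0.106], TCP at [225.878, 582.774, 214.661] pointing down, gripper open.
Joint ranges: [-3.1, 3.1], [-0.84, 2.19], [0.05, 2.79], [-1.13, 4.28], [0.06, 2.93], [-2.69, 2.69]. Speed limits (rad/s): [2.22, 2.22, 2.79, 3.14, 3.14, 3.14].

## Interface

Orientations are given as [roll, pitch, yaw] about the fixed x, y, z axes, in that order (R = Rz(yaw) Ry(pitch) Rx(roll)).
In Python, from cell import * gives the robot as it stands. The module is installed in compiled form; this text tells all that it offers.
- The arm moves only by the tool carry_out, never from a script. Its argument "moves" is a list of rows, each an object of numbers: "dx", "dy", "dz": the shift along the tool's x, y, z in m; "twist": the turn about the tool's z in degrees. A call has 1 to 5 rows; each row is the pose to reach, as a shift and turn from the pose commanded when the call began, along the tool's axes at that moment; what a row does not reach only later rows make up. A row lasts 1/10 s, in which the tool goes at most 50 mm and 8.59 degrees, less where a joint would pass 70% of its speed; a pose out of reach is approached as far as the arm can. A call with a gripper value outside its range is refused whole. "grip" is the finger opening in m, from 0 to 0.0951, set as the call begins (left out, the last holds). The fingers move at their own pace and stop on an object; the grip force is fixed at half the most. Time passes only in rows, so rows that repeat a pose let the fingers close. It gives the time, the measured TCP pose, the force and the opening at its end, in the units of the state.
- state(): the state, without advancing time (a new reading comes with each control period).
- read_camera(name): name is "scene" or "top" or "wrist"; returns (picture, depth): 384x512x3 uint8, red, green, blue; 384x512 float32, mm along the optical axis (not along the pixel's ray), 0 where there is no reading.
- camera_info(name): a dict with "mtx" (3x3 intrinsics, pixels), "R" (3x3) and "t" (3): a world point X has camera coordinates R X + t. Camera axes: x right, y down, z forward; pixel columns grow to the right and rows downward; lengths in mm; the calibration is good to about 2 mm. A picture is of the moment at which its call begins: read the wrist's pose just before it. camera_info takes no time and is no camera call; for the wrist camera it gives the pose at the moment of the call.
- job_done(): hands the job in, once; it reports no verdict.
The state is a dict: "t": time; "joints": joint angles; "qvel": joint speeds; "tau": joint torques, N m; "eef_pos": TCP position; "tcp_rot": TCP orientation; "ft_force": force on the tool from outside, world axes, zero at the start; "moment": the same for the moment, N m; "opening": opening from 0.0 (shut) to 1.0 (fully open).
Only numpy, scipy, OpenCV 4.12 (cv2) and the standard library are available. Lean on these libraries where they do the work, as an engineer would, in place of code of your own. Each camera call takes 0.05 s, during which the arm holds its last target. There are 200 camera calls.

## Task

Slide the rack carrier by its upright black knob so that the fixed pointer stands over the middle of the broad disc-capped calibrator vial, pause there about a second so that it can be read, and then do the same with the tall thin-capped sample vial. Then slide the carrier home against both stops, all the way right and all the way towards the robot, where it lines up with the run-off shelf, and only there pull the sprung locking plunger straight up as far as it goes, so that its nose is clear of the hole in the rack's ear. Finish while still gripping the plunger and holding it fully up, with the carrier still at home and the rack and those two vials left seated, so that a colleague can draw the rack out onto the shelf.

Things in the scene. Friction and masses are not known exactly. Their poses are not given: they have to be found in the camera images.
- stage: Aluminium x-y slide stage fixed on the bench, base plate 285 x 260 mm. Origin: on the bench top under the plate's centre; x points away from the robot (turned by the stage's yaw, at most 0.25 rad), y left, z up. A column 113 mm behind the origin carries the pointer's arm, 175 to 190 mm up, and a black reading head close to the column. At the right (118 to 224 mm) is a run-off shelf, top 40 mm up.
- pointer_tip (a point): Lower tip of the fixed steel pointer, a slim vertical cone-tipped pin, 114 mm above the bench, at x 5 mm, y 0 in the stage's frame. It clears the tallest vial by 7 mm.
- saddle (a joint): Slide of the saddle (and the carrier on it) along the stage's x axis, m: 0 = home, on the stop nearest the robot; grows away from the robot to 0.070. Friction about 1.5 N; stays where it is left.
- carrier (a joint): Slide of the carrier along the stage's y axis, m: 0 = home, on the right-hand stop; grows to the left to 0.105. Friction about 1.5 N; stays where it is left.
- carrier_knob (a point): Grip point of the carrier's upright black knob at its front left corner: round, 25 mm diameter, axis vertical, thick part 76 to 104 mm above the bench on a 13 mm stem; the point is on its axis, 90 mm up, 85 mm in front of and 48 mm left of the nest's centre. Take it from above, fingers closing along the stage's y; moving it moves both slides.
- nest (a point): Centre of the carrier's nest, on its deck (152 x 124 mm plate, top 40 mm above the bench), where the middle of the rack's underside sits; moves with the carrier, axes along the stage's. Lips 8 mm high behind, in front and left of the rack; open at the right.
- rack: Loose grey open rack, 83 x 103 x 36 mm, 4 x 5 square cells at 20 mm pitch, sitting in the nest with 1 mm play; only the plunger in its ear keeps it from sliding out at the right. An ear sticks out of its front side, right half, 12 to 20 mm above its underside. Origin: centre of its underside, axes along the stage's.
- seat_hole (a point): Centre of the 12 mm seat hole, at the upper face of the rack's ear, 60 mm above the bench.
- calibrator: Loose vial in one of the cells of the rack's two rear rows: body 15 mm diameter, with a flat white disc cap 21 mm across, the broadest of the caps; 47 mm tall. Origin: centre of its underside, 3 mm above the rack's; upright, 1 mm play.
- sample: Loose vial in another cell of the two rear rows: body 15 mm diameter, with a thin white cap 10 mm across, the tallest of the vials, 64 mm. Origin: centre of its underside. The five other vials (13 mm wide straight caps, 50 mm tall) are not to be read.
- plunger (a joint): Travel of the sprung locking plunger straight up, m: 0 = seated, its 8 mm nose 8 mm deep in the ear's hole; 0.014 = fully up on its stop, nose 6 mm clear above the ear. Spring 8 N seated, 13 N fully up; falls back when let go.
- plunger_knob (a point): Middle of the plunger's black pull knob: round, 23.6 mm diameter, 28 mm tall, axis vertical; seated, 92 to 120 mm above the bench, the point at 106 mm; 60 mm in front of and 42 mm to the right of the nest's centre, above a 16 mm barrel on a steel bracket. Take it from above with the fingers closing along the stage's y.
- plunger_nose (a point): Lower end of the plunger's nose, 54 mm below the knob's middle; 52 mm above the bench when seated.

How it is judged (in metres and radians):
On the way, in this order (a step that is already met when the one before it is completed fails the run):
1. the pointer stands over the disc-capped calibrator vial, carrier at rest (horizontal distance between pointer_tip and calibrator below 0.006 m and velocity of joint saddle between -0.01 and 0.01 m/s and velocity of joint carrier between -0.01 and 0.01 m/s), for 0.5 s.
2. the pointer stands over the tall sample vial, carrier at rest (horizontal distance between pointer_tip and sample below 0.006 m and velocity of joint saddle between -0.01 and 0.01 m/s and velocity of joint carrier between -0.01 and 0.01 m/s), for 0.5 s.
3. the carrier is home on both stops with the plunger still seated (value of joint each of saddle, carrier below 0.004 m and value of joint plunger below 0.005 m), for 0.2 s.
4. the plunger is fully up, clear of the hole in the rack's ear (value of joint each of saddle, carrier below 0.004 m and value of joint plunger above 0.0115 m and z of plunger_nose in the frame of seat_hole above 0.002 m), for 0.2 s.
At the end, for the whole second after the job is handed in: both slides within 4 mm of their home stops; the plunger held by the fingers at least 11.5 mm up of its 14 mm, its nose at least 2 mm above the ear; the rack within 6 mm of its seat in the nest and at rest, the two vials upright and down in it (within 7 mm of the cell floor) (all of step 4 and distance between rack and nest below 0.006 m and linear speed of rack below 0.02 m/s and contact force between the fingers and plunger above 2 N and angle between each of calibrator, sample's own z axis and vertical below 0.3 rad and z of each of calibrator, sample in the frame of rack below 0.01 m); the arm keeps its last pose, push and grip.
It fails at once if the plunger is pulled while the carrier is away from home (value of joint plunger above 0.006 m and value of joint any of saddle, carrier above 0.01 m).
It fails at once if the rack is knocked or lifted out of its nest (distance between rack and nest above 0.015 m).
It fails at once if a vial to be read is tipped or thrown out (angle between any of calibrator, sample's own z axis and vertical above 0.5 rad).
It also fails if it takes over 58 s, if anything falls off the work surface, if the arm or the gripper's body presses on something with over 40 N, if the wrist force passes 120 N, or if a joint passes its speed limit or range.

## Working session

There is one attempt and no reset: what is moved stays moved. The work goes in short steps, Python scripts to look and compute and a tool call to move; the robot and the scene stay as the last step left them, time stands still between calls to the robot, and variables do not carry over. Pictures are saved under pics/ and viewed, about 8 in all and at most 12, crops included, and the job is handed in when it is done.

Besides the shell and the picture viewer there is one more tool, called after "Request:" as name(argument=value, ...), one argument or row to a line, values as JSON. carry_out: Moves the arm, as the interface text tells. Its arguments: {"type":"object","properties":{"moves":{"type":"array","items":{"type":"object","properties":{"dx":{"type":"number"},"dy":{"type":"number"},"dz":{"type":"number"},"twist":{"type":"number"}}}},"grip":{"type":"number"}},"required":["moves"]}

```bash
mkdir -p pics; cat > h.py <<'E'
from cell import *
import numpy as np, cv2
def ray(ci,u,v,z):
    K,R,t=[np.array(ci[k],float) for k in("mtx","R","t")]
    d=R.T@np.linalg.solve(K,[u,v,1.]); c=-R.T@t
    return c+d*(z-c[2])/d[2]
def proj(ci,X):
    K,R,t=[np.array(ci[k],float) for k in("mtx","R","t")]
    p=K@(R@np.array(X,float)+t); return p[:2]/p[2]
def cloud(ci,D):
    K,R,t=[np.array(ci[k],float) for k in("mtx","R","t")]
    v,u=np.mgrid[:D.shape[0],:D.shape[1]]
    P=np.stack([u,v,np.ones_like(u)],-1)@np.linalg.inv(K).T*D[...,None]
    return (P-t)@R
E
python3 - <<'E'
from h import *
print(state())
for n in("top","scene"):
    ci=camera_info(n);im,D=read_camera(n)
    np.savez(f"{n}0.npz",im=im,D=D,**{k:np.array(ci[k]) for k in("mtx","R","t")})
    cv2.imwrite(f"pics/{n}0.png",cv2.resize(im[...,::-1],(800,600),interpolation=cv2.INTER_CUBIC))
    C=-np.array(ci["R"]).T@np.array(ci["t"]);print(n,C,ci["mtx"],ci["R"])
E
```

```text
{'t': 0.0, 'joints': array([ 1.09537744e+00,  4.91550672e-01,  1.55943507e+00, -7.56341084e-06,
        1.09171056e+00, -1.05632021e-01]), 'qvel': array([ 1.43955017e-03, -7.56728237e-05,  5.06105573e-04, -6.63099844e-04,
        2.51413903e-03, -1.47663442e-04]), 'tau': array([ 5.04952859e-04, -6.12640572e+01, -2.58167928e+01,  6.91689667e-02,
        4.83422284e-02, -9.82184292e-05]), 'eef_pos': array([225.77411995, 582.53840007, 214.07222697]), 'tcp_rot': array([-3.14049445e+00, -1.09692825e-04,  2.77180922e+00]), 'ft_force': array([-0.92296207, -0.4401224 , -0.38960421]), 'moment': array([-0.03363735,  0.0485389 ,  0.05353424]), 'opening': 0.9988008584589282}
top [485.26593906  36.59879811 934.09974699] [[472.21474601   0.         250.90637399]
 [  0.         472.21474601 194.06482577]
 [  0.           0.           1.        ]] [[-2.05664212e-02 -9.99788489e-01  8.93379926e-06]
 [-9.96879661e-01  2.05059032e-02 -7.62263105e-02]
 [ 7.62100046e-02 -1.57660833e-03 -9.97090542e-01]]
scene [294.83700919 527.52102628 742.9623544 ] [[484.38459909   0.         255.97372143]
 [  0.         484.38459909 190.25898823]
 [  0.           0.           1.        ]] [[-0.87810773 -0.47846216 -0.00088276]
 [-0.36841846  0.67732258 -0.63679036]
 [ 0.305278   -0.55884531 -0.77103649]]
```

View pics/top0.png

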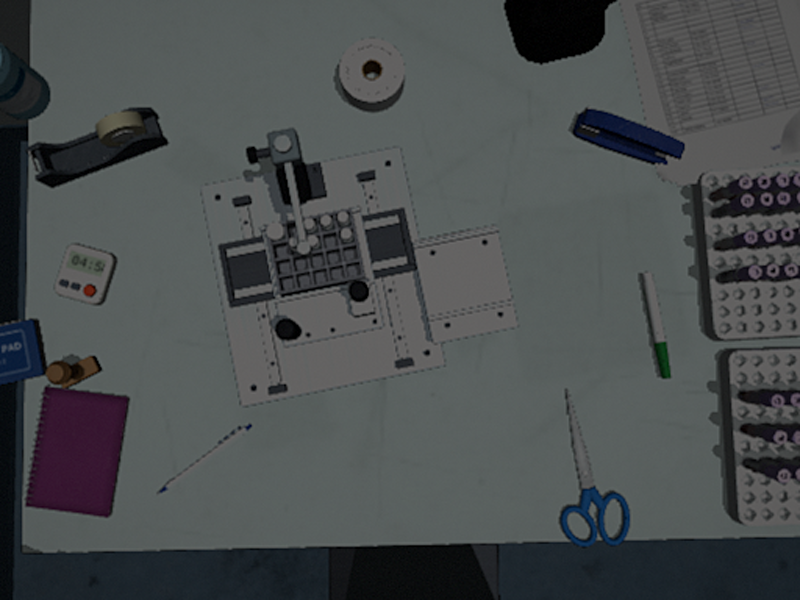

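View pics/scene0.png

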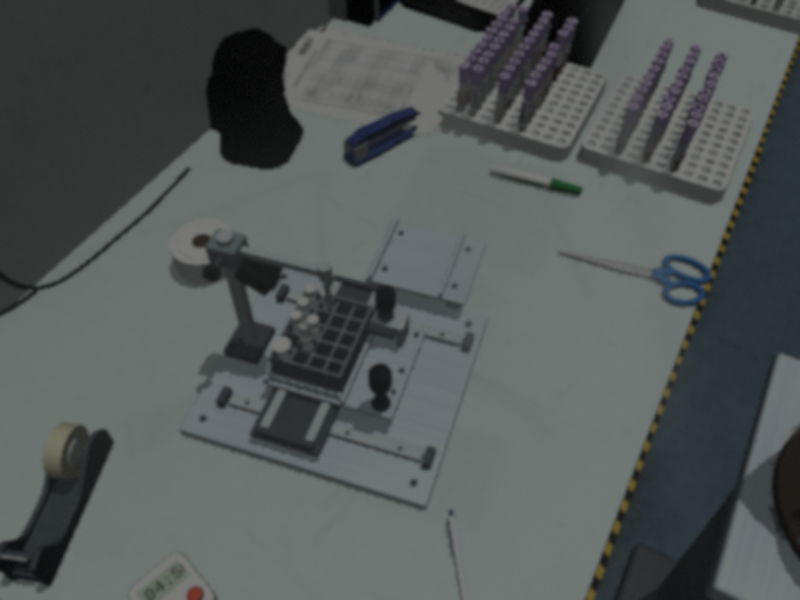

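The top view shows the stage plate with corners near (202,185), (400,148), (445,365) and (242,405). The carrier knob is at (288,329), the plunger knob at (359,291), the caps are around (275-350, 215-245), and the pointer arm crosses them. Next I'll make a brightened crop and take coordinates.

```bash
python3 - <<'E'
from h import *
out=[]
for n,(x0,x1,y0,y1) in dict(top=(125,285,85,205),scene=(160,320,150,270)).items():
    z=np.load(f"{n}0.npz");im=z["im"]
    c=np.clip(im[y0:y1,x0:x1].astype(float)*2.2,0,255).astype(np.uint8)
    out.append(cv2.resize(c,(400,300) if 0 else (640,480),interpolation=cv2.INTER_CUBIC)[...,::-1])
cv2.imwrite("pics/crops.png",cv2.resize(np.vstack(out),(450,600) if 0 else (400,600)) if 0 else np.vstack([cv2.resize(o,(800,600)) for o in out[:1]]))
cv2.imwrite("pics/crops2.png",cv2.resize(out[1],(800,600)))
z=np.load("top0.npz");P=cloud(z,z["D"]);D=z["D"]
# base plate corners (px in 800 image) at z~? use depth
for (u,v) in [(210,190),(395,155),(438,360),(248,398)]:
    i,j=int(v*.64),int(u*.64);print(u,v,P[i,j].round(1))
c=[ray(z,u*.64,v*.64,8) for u,v in[(202,185),(400,148),(445,365),(242,405)]]
print(np.round(c,1)); c=np.array(c)
for a,b in((0,1),(3,2)): e=c[a]-c[b];print("yaw from y-edge",np.arctan2(-e[0],e[1]),np.linalg.norm(e))
for a,b in((3,0),(2,1)): e=c[b]-c[a];print("yaw x-edge",np.arctan2(e[1],e[0]),np.linalg.norm(e))
# dark blobs by height
H=P[...,2];g=z["im"].max(2)
for lo,hi in((85,125),):
    m=((H>lo)&(H<hi)&(g<45)).astype(np.uint8)
    n,l,s,ct=cv2.connectedComponentsWithStats(m)
    for k in range(1,n):
        if 20<s[k,4]<2000:
            q=P[l==k];print(ct[k]/.64,s[k,4],q.mean(0).round(1),np.percentile(q[:,2],[5,95]).round(1))
E
```

```text
210 190 [705.6 263.7  12.6]
395 155 [745.1  29.1  12.6]
438 360 [484.4 -20.1  11.2]
248 398 [442.9 217.7  11.9]
[[712.1 274.2   8. ]
 [755.   20.9   8. ]
 [477.2 -29.5   8. ]
 [432.8 224.6   8. ]]
yaw from y-edge 0.16762858294017682 256.91258739156086
yaw from y-edge 0.17312453861393007 257.9692365742198
yaw x-edge 0.17557869117057126 283.69809264059995
yaw x-edge 0.17934783292124942 282.29073167589365
[528.26891447   6.20888158] 76 [ 893.5 -130.9  101.3] [ 86.7 118.6]
[546.38888889   8.29861111] 45 [ 888.1 -151.   106.2] [ 86.4 123.5]
[ 8.3466199  71.75542092] 196 [828.8 476.7  97.4] [ 86.3 112.9]
[772.8125  184.78125] 50 [ 676.7 -405.2   98.6] [ 87.6 108.1]
[790.51067073 184.94664634] 41 [ 676.  -425.4   98.9] [ 86.4 108.3]
[743.76474057 186.98408019] 106 [ 674.9 -371.9   98.1] [ 86.5 108.1]
[756.77083333 203.41796875] 48 [ 655.1 -384.9   99.9] [ 87.4 108.2]
[785.00976562 202.55533854] 96 [ 655.6 -417.7   99.2] [ 86.3 108.2]
[736.68154762 204.73710317] 63 [ 654.8 -363.4   96.4] [ 86.3 107.2]
[768.47747093 238.51744186] 86 [ 614.2 -395.7  100.3] [ 89.2 108.6]
[795.49107143 235.98214
[... 156 characters left out ...]
.5  100.2] [ 87.2 108.1]
[743.47718254 273.6359127 ] 63 [ 574.9 -366.5   96.8] [ 85.8 107.7]
[763.70192308 272.75641026] 39 [ 575.  -387.6  100.9] [ 90.  108.2]
[357.74305556 290.74074074] 135 [562.3  73.1 118.5] [115.2 121.6]
[285.53921569 328.99305556] 153 [522.2 155.9 102.2] [ 94.4 105.5]
[765.86538462 398.76802885] 52 [ 432.6 -383.6   96.9] [ 86.9 108.4]
[786.45833333 397.31570513] 39 [ 434.  -405.6   99.5] [ 87.4 108.5]
[768.47587719 435.06030702] 57 [ 392.1 -384.5   96.2] [ 85.4 107.3]
[789.22275641 433.21314103] 39 [ 393.9 -406.7   98.6] [ 85.6 105.9]
[791.44345238 469.68005952] 42 [ 353.6 -406.8   98.3] [ 85.4 107.1]
[772.13541667 471.58854167] 60 [ 351.6 -386.2   96.3] [ 85.5 107.3]
```

View pics/crops.png

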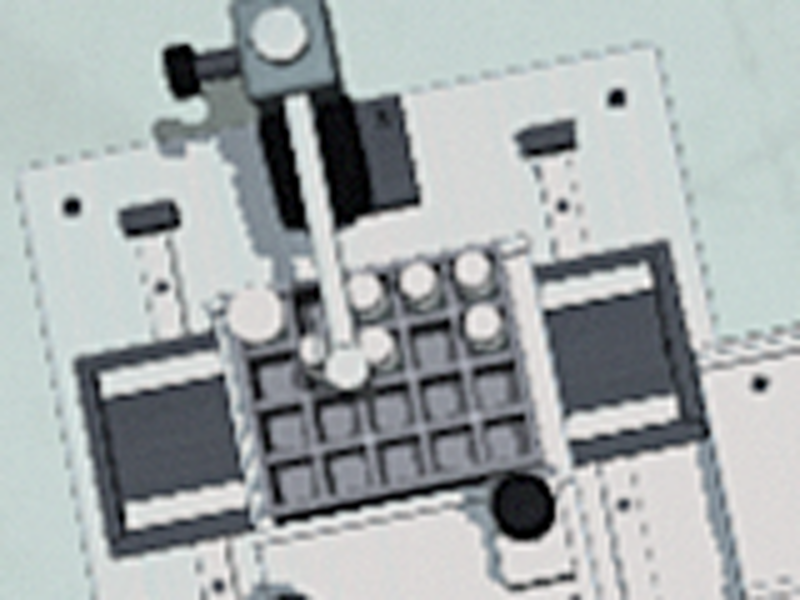

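View pics/crops2.png

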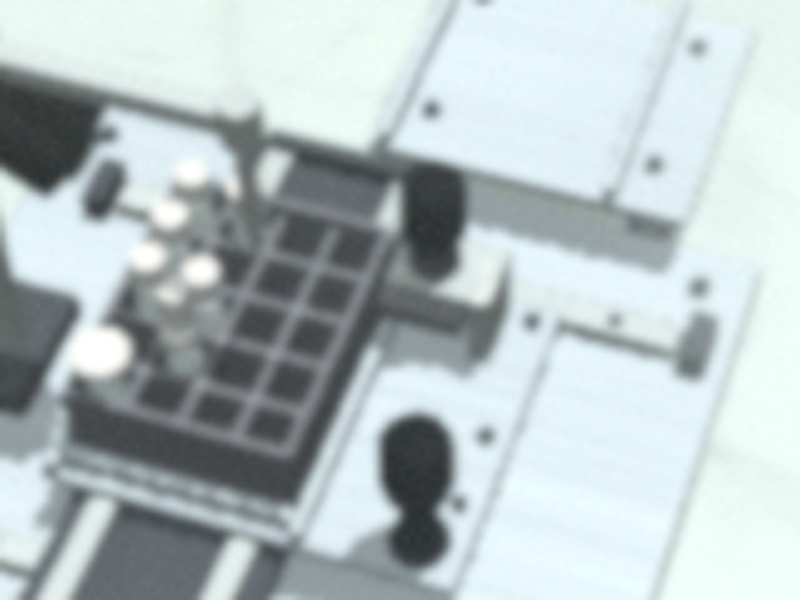

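The crops show the disc cap in the rear-left corner cell (crop 255,313). The thin cap is in the second row from the rear, second column from the left (crop 313,350), partly hidden by the pointer arm. The five other vials are accounted for: rear columns 3-5 and second-row columns 3 and 5. In rack coordinates the calibrator is at (30,40) and the sample at (10,20).

```bash
python3 - <<'E'
from h import *
z=np.load("top0.npz")
c=np.array([ray(z,u*.64,v*.64,12) for u,v in[(202,185),(400,148),(445,365),(242,405)]])
o=c.mean(0)[:2];yaw=.1745
R=np.array([[np.cos(yaw),-np.sin(yaw)],[np.sin(yaw),np.cos(yaw)]])
S=lambda p:(R.T@(np.array(p)[:2]-o)).round(1)
print("stage o",o,[S(x) for x in c])
# dark disc fit for knobs
g=z["im"].max(2);m=(g<28).astype(np.uint8)
n,l,s,ct=cv2.connectedComponentsWithStats(m)
for k in range(1,n):
    if 60<s[k,4]<400 and 150<ct[k][0]<260 and 160<ct[k][1]<230: print(ct[k],s[k])
for nm,(u,v),h in(("cknob",(285.5*.64,329*.64),100),("pknob",(357.7*.64,290.7*.64),118),("cal",(176,147.6),90),("samp",(187.6,155.2),107),("ptr hub",(125+347/5,85+368/5),190)):
    p=ray(z,u,v,h);print(nm,p.round(1),S(p))
z2=np.load("scene0.npz")
for nm,(u,v),h in(("cal",(160+102/5,150+352/5),90),("samp",(160+170/5,150+292/5),107),("pknob",(160+434/5,150+190/5),118),("cknob",(160+418/5,150+440/5),104),("ptr tip",(160+252/5,150+243/5),114)):
    p=ray(z2,u,v,h);print("scene",nm,p.round(1),S(p))
st=state();from scipy.spatial.transform import Rotation as Ro
print(Ro.from_euler('xyz',st["tcp_rot"]).as_matrix().round(3))
print(camera_info("wrist"))
E
```

```text
stage o [593.79609414 122.16412084] [array([141.8, 128.3]), array([ 140. , -127.5]), array([-141.1, -128.8]), array([-140.7,  128. ])]
[229.21641791 185.75373134] [223 179  13  14 134]
[183.75739645 210.5443787 ] [176 204  17  14 169]
cknob [522.3 156.3 100. ] [-64.5  46.1]
pknob [562.4  73.2 118. ] [-39.4 -42.8]
cal [636.7 168.8  90. ] [50.4 38.5]
samp [619.7 145.8 107. ] [29.6 18.7]
ptr hub [600.5 124.1 190. ] [6.9 0.7]
scene cal [632.7 171.4  90. ] [46.8 41.7]
scene samp [618.  149.6 107. ] [28.6 22.8]
scene pknob [558.2  77.6 118. ] [-42.8 -37.7]
scene cknob [518.1 159.8 104. ] [-68.   50.2]
scene ptr tip [601.8 123.6 114. ] [8.1 0. ]
[[-0.932  0.361 -0.   ]
 [ 0.361  0.932 -0.001]
 [ 0.    -0.001 -1.   ]]
{'mtx': array([[288.89840633,   0.        , 252.4708874 ],
       [  0.        , 288.89840633, 187.45951793],
       [  0.        ,   0.        ,   1.        ]]), 'R': array([[ 0.36099566,  0.93256626, -0.00151429],
       [ 0.89434505, -0.34573924,  0.28392131],
       [ 0.26425189, -0.10384866, -0.95884639]]), 't': array([-624.94245757,  -33.91746593,  392.88667678])}
```

Request:
carry_out(
  moves=[
    {"dx": -0.039, "dy": -0.026, "dz": 0, "twist": -6},
    {"dx": -0.078, "dy": -0.052, "dz": 0, "twist": -12},
    {"dx": -0.117, "dy": -0.078, "dz": 0, "twist": -18},
    {"dx": -0.156, "dy": -0.105, "dz": 0, "twist": -24},
    {"dx": -0.195, "dy": -0.131, "dz": 0, "twist": -31},
  ],
  grip=0.07,
)

```text
t: 0.6
eef_pos: [360.9, 388.4, 214.5]
tcp_rot: [-3.141, -0.0, -2.966]
ft_force: [0.9, -0.4, -0.6]
opening: 0.741
```

```bash
cat >> h.py <<'E'
from scipy.spatial.transform import Rotation as Ro
O=np.array([593.8,122.2]);YAW=.1745
RS=np.array([[np.cos(YAW),-np.sin(YAW)],[np.sin(YAW),np.cos(YAW)]])
S=lambda p:(RS.T@(np.array(p)[:2]-O)).round(1)
def rel(target,yaw=None):
    s=state();T=Ro.from_euler('xyz',s["tcp_rot"]).as_matrix()
    ya=np.degrees(np.arctan2(T[1,1],T[0,1]))
    print("t",s["t"].__round__(2),"pos",s["eef_pos"].round(1),"stage",S(s["eef_pos"]),"jaw deg",ya.round(2),"F",s["ft_force"].round(1),"op",round(s["opening"],3))
    if target is not None: print("tool shift mm",(T.T@(np.array(target)-s["eef_pos"])).round(1),"twist",(ya-100).round(2))
E
python3 -c "
from h import *
rel((522,156.5,140))"
```

```text
t 0.6 pos [360.9 388.4 214.5] stage [-183.1  302.6] jaw deg 100.08 F [ 0.9 -0.4 -0.6] op 0.741
tool shift mm [-118.  -256.5   74.5] twist 0.08
```

Request:
carry_out(
  moves=[
    {"dx": -0.021, "dy": -0.044, "dz": 0.01},
    {"dx": -0.042, "dy": -0.088, "dz": 0.02},
    {"dx": -0.063, "dy": -0.132, "dz": 0.03},
    {"dx": -0.084, "dy": -0.176, "dz": 0.05},
    {"dx": -0.105, "dy": -0.22, "dz": 0.065},
  ],
)

```text
schema error: expected keys dx, dy, dz, twist
```

Request:
carry_out(
  moves=[
    {"dx": -0.006, "dy": -0.02, "dz": 0.005},
    {"dx": -0.013, "dy": -0.0365, "dz": 0.0095},
    {"dx": -0.013, "dy": -0.0365, "dz": 0.0095},
  ],
)

```text
schema error: expected keys dx, dy, dz, twist
```

```bash
python3 - <<'E'
from h import *
rel((522,156.5,72))
ci=camera_info("wrist");im,D=read_camera("wrist")
np.savez("wrist0.npz",im=im,D=D,**{k:np.array(ci[k]) for k in("mtx","R","t")})
b=np.clip(im.astype(float)*2,0,255).astype(np.uint8)
cv2.imwrite("pics/wrist0.png",b[...,::-1])
print("expected knob px",proj(ci,(522,156.5,104)))
P=cloud(ci,D);m=((P[...,2]>98)&(P[...,2]<108)&(im.max(2)<60)).astype(np.uint8)
n,l,s,ct=cv2.connectedComponentsWithStats(m)
for k in range(1,n):
    if s[k,4]>60:
        q=P[l==k];(x,y),r=cv2.minEnclosingCircle(q[:,:2].astype(np.float32));print(ct[k],s[k,4],q.mean(0).round(1),(round(x,1),round(y,1),round(r,1)))
E
```

```text
t 0.6 pos [360.9 388.4 214.5] stage [-183.1  302.6] jaw deg 100.08 F [ 0.9 -0.4 -0.6] op 0.741
tool shift mm [-118.  -256.5  142.5] twist 0.08
expected knob px [ 25.43055247 283.92384084]
```

View pics/wrist0.png

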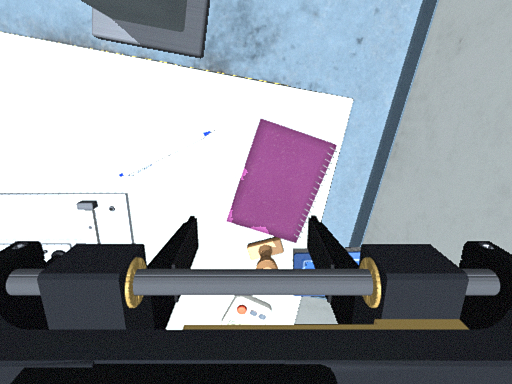

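All four keys are required, so both moves were refused. This wrist view was therefore taken from the old pose, and it shows the bench, the notebook and the stage's left edge at (130,195). Repeating the moves with all keys.

Request:
carry_out(
  moves=[
    {"dx": -0.021, "dy": -0.044, "dz": 0.01, "twist": 0},
    {"dx": -0.042, "dy": -0.088, "dz": 0.02, "twist": 0},
    {"dx": -0.063, "dy": -0.132, "dz": 0.03, "twist": 0},
    {"dx": -0.084, "dy": -0.176, "dz": 0.05, "twist": 0},
    {"dx": -0.105, "dy": -0.22, "dz": 0.065, "twist": 0},
  ],
)

```text
t: 1.15
eef_pos: [499.9, 192.4, 149.9]
tcp_rot: [3.142, -0.0, -2.97]
ft_force: [1.2, 1.6, -0.1]
opening: 0.738
```

Request:
carry_out(
  moves=[
    {"dx": -0.006, "dy": -0.02, "dz": 0.005, "twist": 0},
    {"dx": -0.013, "dy": -0.0365, "dz": 0.0095, "twist": 0},
    {"dx": -0.013, "dy": -0.0365, "dz": 0.0095, "twist": 0},
  ],
)

```text
t: 1.45
eef_pos: [518.9, 158.7, 140.4]
tcp_rot: [-3.142, -0.001, -2.973]
ft_force: [0.4, -0.6, -0.3]
opening: 0.737
```

```bash
python3 - <<'E'
from h import *
rel((522,156.5,72))
ci=camera_info("wrist");im,D=read_camera("wrist")
np.savez("wrist0.npz",im=im,D=D,**{k:np.array(ci[k]) for k in("mtx","R","t")})
b=np.clip(im.astype(float)*2,0,255).astype(np.uint8)
cv2.imwrite("pics/wrist1.png",b[...,::-1])
print("expected knob px",proj(ci,(522,156.5,104)))
P=cloud(ci,D);m=((P[...,2]>98)&(P[...,2]<108)&(im.max(2)<60)).astype(np.uint8)
n,l,s,ct=cv2.connectedComponentsWithStats(m)
for k in range(1,n):
    if s[k,4]>60:
        q=P[l==k];(x,y),r=cv2.minEnclosingCircle(q[:,:2].astype(np.float32));print(ct[k],s[k,4],q.mean(0).round(1),(round(x,1),round(y,1),round(r,1)))
E
```

```text
t 1.45 pos [518.9 158.7 140.4] stage [-67.4  49. ] jaw deg 99.66 F [ 0.4 -0.6 -0.3] op 0.737
tool shift mm [-2.7 -2.7 68.3] twist -0.34
expected knob px [249.09101762 212.87981752]
[248.32297297 210.95405405] 740 [520.4 155.6 104.3] (521.7, 155.8, 12.2)
[142.44559585 235.14507772] 193 [555.1  76.5 103.2] (560.6, 73.8, 11.4)
```

View pics/wrist1.png

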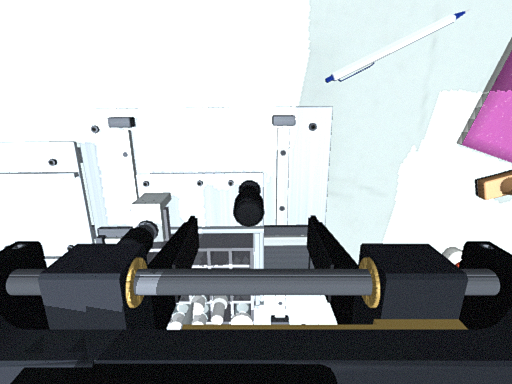

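The knob sits between the fingers at (248,205). It measures (521.7, 155.9), which agrees with the top camera. Descending and gripping.

Request:
carry_out(
  moves=[
    {"dx": -0.0025, "dy": -0.003, "dz": 0.025, "twist": 0},
    {"dx": -0.0025, "dy": -0.003, "dz": 0.05, "twist": 0},
    {"dx": -0.0025, "dy": -0.003, "dz": 0.068, "twist": 0},
    {"dx": -0.0025, "dy": -0.003, "dz": 0.068, "twist": 0},
  ],
)

```text
t: 1.9
eef_pos: [519.8, 158.6, 71.6]
tcp_rot: [3.141, -0.004, -2.969]
ft_force: [0.5, 0.5, -0.4]
opening: 0.735
```

Request:
carry_out(
  moves=[
    {"dx": 0, "dy": 0, "dz": 0, "twist": 0},
    {"dx": 0, "dy": 0, "dz": 0, "twist": 0},
    {"dx": 0, "dy": 0, "dz": 0, "twist": 0},
    {"dx": 0, "dy": 0, "dz": 0, "twist": 0},
    {"dx": 0, "dy": 0, "dz": 0, "twist": 0},
  ],
  grip=0.01,
)

```text
t: 2.4
eef_pos: [521.4, 157.9, 73.7]
tcp_rot: [3.142, 0.001, -2.97]
ft_force: [-0.1, 0.4, 0.4]
opening: 0.37
```

```bash
python3 -c "
from h import *
rel(None)"
```

```text
t 2.4 pos [521.4 157.9  73.7] stage [-65.1  47.7] jaw deg 99.81 F [-0.1  0.4  0.4] op 0.37
```

Request:
carry_out(
  moves=[
    {"dx": 0, "dy": 0, "dz": 0, "twist": 0},
    {"dx": 0, "dy": 0, "dz": 0, "twist": 0},
    {"dx": 0, "dy": 0, "dz": 0, "twist": 0},
    {"dx": 0, "dy": 0, "dz": 0, "twist": 0},
    {"dx": 0, "dy": 0, "dz": 0, "twist": 0},
  ],
)

```text
t: 2.9
eef_pos: [521.4, 157.8, 73.4]
tcp_rot: [-3.142, 0.0, -2.97]
ft_force: [-0.9, -1.9, 4.6]
opening: 0.256
```

Request:
carry_out(
  moves=[
    {"dx": 0.003, "dy": -0.003, "dz": 0, "twist": 0},
    {"dx": 0.008, "dy": -0.007, "dz": 0, "twist": 0},
    {"dx": 0.014, "dy": -0.012, "dz": 0, "twist": 0},
    {"dx": 0.02, "dy": -0.017, "dz": 0, "twist": 0},
    {"dx": 0.026, "dy": -0.022, "dz": 0, "twist": 0},
  ],
)

```text
t: 3.4
eef_pos: [499.0, 131.3, 73.4]
tcp_rot: [3.141, 0.001, -2.97]
ft_force: [1.4, 2.0, 6.3]
opening: 0.253
```

Request:
carry_out(
  moves=[
    {"dx": 0.006, "dy": -0.005, "dz": 0, "twist": 0},
    {"dx": 0.012, "dy": -0.01, "dz": 0, "twist": 0},
    {"dx": 0.016, "dy": -0.013, "dz": 0, "twist": 0},
    {"dx": 0.019, "dy": -0.016, "dz": 0, "twist": 0},
    {"dx": 0.019, "dy": -0.016, "dz": 0, "twist": 0},
  ],
)

```text
t: 3.9
eef_pos: [482.5, 111.9, 73.4]
tcp_rot: [-3.141, -0.001, -2.971]
ft_force: [-1.3, -1.6, 8.7]
opening: 0.252
```

```bash
cat > look.py <<'E'
import sys
from h import *
k=sys.argv[1];rel(None)
out=[]
for n,(x0,x1,y0,y1) in dict(top=(140,240,110,210),scene=(180,280,150,250)).items():
    ci=camera_info(n);im,D=read_camera(n)
    np.savez(f"{n}{k}.npz",im=im,D=D,**{q:np.array(ci[q]) for q in("mtx","R","t")})
    c=np.clip(im[y0:y1,x0:x1].astype(float)*2.2,0,255).astype(np.uint8)
    out.append(cv2.resize(c,(400,400),interpolation=cv2.INTER_CUBIC)[...,::-1])
cv2.imwrite(f"pics/look{k}.png",np.hstack(out))
E
python3 look.py 1
```

```text
t 3.9 pos [482.5 111.9  73.4] stage [-111.4    9.2] jaw deg 99.8 F [-1.3 -1.6  8.7] op 0.252
```

View pics/look1.png

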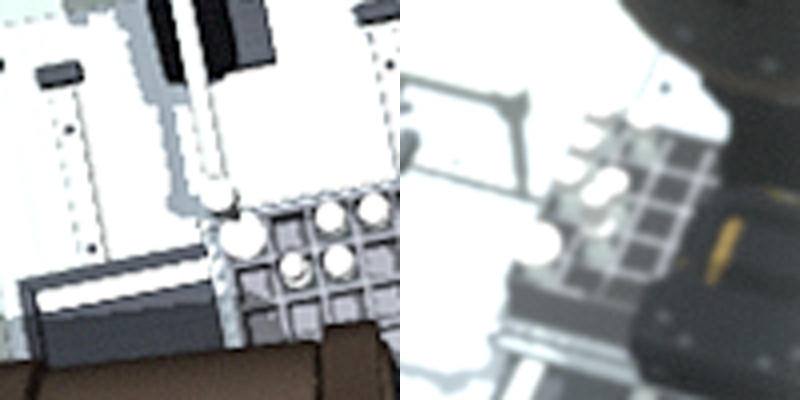

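The top half (crop) shows the disc cap at (242,238) and the pointer hub at (218,195), which is parallax between z=190 and z=90. The scene half shows the disc cap at (540,243) and the pointer tip at about (522,195). Computing the offset in the stage frame.

```bash
python3 - <<'E'
from h import *
z=np.load("top1.npz");P=cloud(z,z["D"]);g=z["im"].astype(int).min(2)
A=lambda u,v:(140+u/4,110+v/4)
print("hub190",S(ray(z,*A(218,195),190)),"cal top",S(ray(z,*A(242,238),90)),"samp",S(ray(z,*A(297,266),107)))
i,j=[int(round(q)) for q in A(242,238)][::-1]
print("depth z at cal",P[i-2:i+3,j-2:j+3,2].round(0).tolist())
q=P[i-8:i+9,j-8:j+9].reshape(-1,3);q=q[(q[:,2]>85)&(q[:,2]<95)];print("cal cloud",S(q.mean(0)),len(q), "mid",S((q.max(0)+q.min(0))/2))
for n,cm in(("scene1",lambda u,v:(180+(u-400)/4,150+v/4)),):
    z=np.load("scene1.npz")
    print("scene tip",S(ray(z,*cm(522,196),114)),"cal",S(ray(z,*cm(540,243),90)),"samp",S(ray(z,*cm(592,190),107)))
E
```

```text
hub190 [6.7 0.6] cal top [2.6 2.4] samp [-16.8 -20.4]
depth z at cal [[90.0, 90.0, 90.0, 88.0, 88.0], [91.0, 90.0, 92.0, 91.0, 92.0], [90.0, 90.0, 90.0, 92.0, 89.0], [89.0, 89.0, 88.0, 86.0, 90.0], [88.0, 91.0, 88.0, 90.0, 90.0]]
cal cloud [3.5 3.2] 96 mid [3.7 3.2]
scene tip [7.6 0.7] cal [-0.3  4.7] samp [-16.5 -16.6]
```

The estimates say the calibrator is about 3-4 mm short in x and about 2 mm too far left. Nudging by (+3,-2) and holding for over a second.

Request:
carry_out(
  moves=[
    {"dx": -0.0015, "dy": -0.001, "dz": 0, "twist": 0},
    {"dx": -0.0035, "dy": -0.002, "dz": 0, "twist": 0},
    {"dx": -0.0035, "dy": -0.002, "dz": 0, "twist": 0},
    {"dx": -0.0035, "dy": -0.002, "dz": 0, "twist": 0},
    {"dx": -0.0035, "dy": -0.002, "dz": 0, "twist": 0},
  ],
)

```text
t: 4.5
eef_pos: [486.6, 110.9, 73.3]
tcp_rot: [-3.142, -0.0, -2.97]
ft_force: [-0.1, -0.5, 6.7]
opening: 0.258
```

Request:
carry_out(
  moves=[
    {"dx": 0, "dy": 0, "dz": 0, "twist": 0},
    {"dx": 0, "dy": 0, "dz": 0, "twist": 0},
    {"dx": 0, "dy": 0, "dz": 0, "twist": 0},
    {"dx": 0, "dy": 0, "dz": 0, "twist": 0},
    {"dx": 0, "dy": 0, "dz": 0, "twist": 0},
  ],
)

```text
t: 5.0
eef_pos: [486.6, 110.9, 73.4]
tcp_rot: [-3.142, -0.0, -2.97]
ft_force: [0.2, -0.2, 6.0]
opening: 0.253
```

```bash
python3 look.py 2; python3 - <<'E'
from h import *
z=np.load("top2.npz");P=cloud(z,z["D"])
u,v=proj(z,(*(O+RS@[5,0]),90));i,j=int(round(v)),int(round(u))
q=P[i-10:i+11,j-10:j+11].reshape(-1,3);q=q[(q[:,2]>86)&(q[:,2]<94)];print("cal cloud",S(q.mean(0)),len(q),"mid",S((q.max(0)+q.min(0))/2))
E
```

```text
t 5.0 pos [486.6 110.9  73.4] stage [-107.5    7.4] jaw deg 99.81 F [ 0.2 -0.2  6. ] op 0.253
cal cloud [6.2 0.4] 102 mid [ 1.6 -2.7]
```

View pics/look2.png

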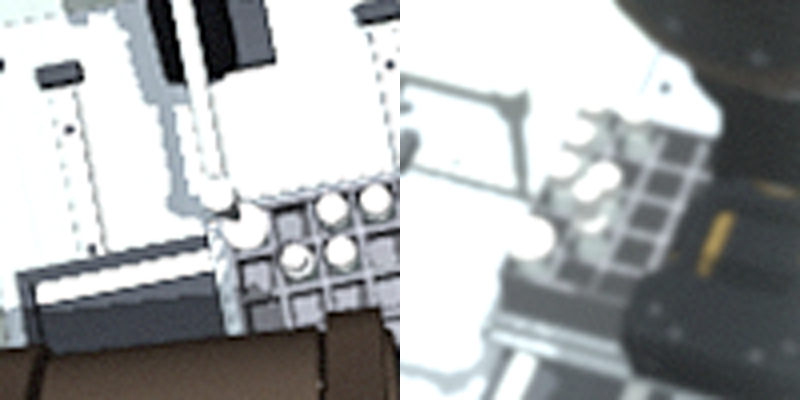

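Top half: the disc cap is now at (244,228) and the hub at (218,195), so the cap lies at stage (6.2, 0.4) against the pointer at (5 to 6.7, 0 to 0.6), matched within 2 mm. Scene half: the cap (535,237) sits directly below the tip (525,195). After a further short hold I'll shift one cell diagonally to the sample.

Request:
carry_out(
  moves=[
    {"dx": 0, "dy": 0, "dz": 0, "twist": 0},
    {"dx": 0, "dy": 0, "dz": 0, "twist": 0},
    {"dx": 0, "dy": 0, "dz": 0, "twist": 0},
    {"dx": 0, "dy": 0, "dz": 0, "twist": 0},
  ],
)

```text
t: 5.5
eef_pos: [486.6, 110.9, 73.3]
tcp_rot: [-3.142, -0.001, -2.97]
ft_force: [-0.4, 0.2, 7.1]
opening: 0.248
```

Request:
carry_out(
  moves=[
    {"dx": -0.005, "dy": 0.005, "dz": 0, "twist": 0},
    {"dx": -0.01, "dy": 0.01, "dz": 0, "twist": 0},
    {"dx": -0.015, "dy": 0.015, "dz": 0, "twist": 0},
    {"dx": -0.0195, "dy": 0.02, "dz": 0, "twist": 0},
    {"dx": -0.0195, "dy": 0.02, "dz": 0, "twist": 0},
  ],
)

```text
t: 6.0
eef_pos: [502.9, 134.4, 73.4]
tcp_rot: [3.142, 0.0, -2.97]
ft_force: [1.9, 1.4, 7.8]
opening: 0.255
```

Request:
carry_out(
  moves=[
    {"dx": 0, "dy": 0, "dz": 0, "twist": 0},
    {"dx": 0, "dy": 0, "dz": 0, "twist": 0},
    {"dx": 0, "dy": 0, "dz": 0, "twist": 0},
    {"dx": 0, "dy": 0, "dz": 0, "twist": 0},
    {"dx": 0, "dy": 0, "dz": 0, "twist": 0},
  ],
)

```text
t: 6.5
eef_pos: [502.7, 134.0, 73.4]
tcp_rot: [3.142, 0.0, -2.97]
ft_force: [0.7, 1.6, 5.4]
opening: 0.253
```

```bash
python3 look.py 3; python3 - <<'E'
from h import *
z=np.load("top3.npz");P=cloud(z,z["D"])
u,v=proj(z,(*(O+RS@[25,20]),90));i,j=int(round(v)),int(round(u));print(4*(u-140),4*(v-110))
q=P[i-10:i+11,j-10:j+11].reshape(-1,3);q=q[(q[:,2]>86)&(q[:,2]<94)];print("cal cloud",S(q.mean(0)),len(q))
E
```

```text
t 6.5 pos [502.7 134.   73.4] stage [-87.6  27.5] jaw deg 99.8 F [0.7 1.6 5.4] op 0.253
194.49451785303643 197.1795189314588
cal cloud [27.2 22.9] 85
```

View pics/look3.png

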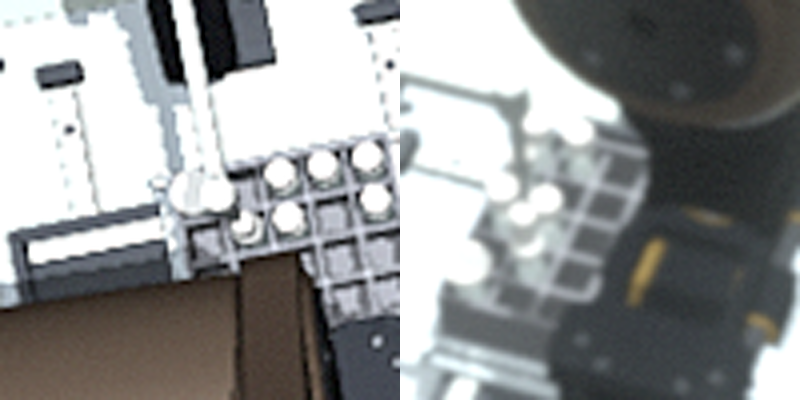

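Top half: the thin cap is at (243,222), just below and right of the hub (215,195). Scene half: the thin cap (522,213) sits directly under the tip. TCP odometry puts the sample at about (6.1, 0.5), so it's matched. Holding briefly, then sliding home.

Request:
carry_out(
  moves=[
    {"dx": 0, "dy": 0, "dz": 0, "twist": 0},
    {"dx": 0, "dy": 0, "dz": 0, "twist": 0},
    {"dx": 0, "dy": 0, "dz": 0, "twist": 0},
    {"dx": 0, "dy": 0, "dz": 0, "twist": 0},
    {"dx": 0, "dy": 0, "dz": 0, "twist": 0},
  ],
)

```text
t: 7.1
eef_pos: [502.7, 134.0, 73.4]
tcp_rot: [3.142, 0.0, -2.97]
ft_force: [1.1, 1.3, 6.3]
opening: 0.251
```

Request:
carry_out(
  moves=[
    {"dx": 0.004, "dy": -0.005, "dz": 0, "twist": 0},
    {"dx": 0.008, "dy": -0.01, "dz": 0, "twist": 0},
    {"dx": 0.012, "dy": -0.015, "dz": 0, "twist": 0},
    {"dx": 0.016, "dy": -0.02, "dz": 0, "twist": 0},
    {"dx": 0.02, "dy": -0.025, "dz": 0, "twist": 0},
  ],
)

```text
t: 7.6
eef_pos: [487.1, 105.7, 73.4]
tcp_rot: [3.142, 0.0, -2.97]
ft_force: [0.8, 2.3, 5.3]
opening: 0.252
```

Request:
carry_out(
  moves=[
    {"dx": 0.002, "dy": -0.002, "dz": 0, "twist": 0},
    {"dx": 0.004, "dy": -0.004, "dz": 0, "twist": 0},
    {"dx": 0.006, "dy": -0.006, "dz": 0, "twist": 0},
    {"dx": 0.006, "dy": -0.006, "dz": 0, "twist": 0},
  ],
)

```text
t: 8.0
eef_pos: [481.9, 98.6, 73.4]
tcp_rot: [-3.141, -0.001, -2.971]
ft_force: [-0.3, -1.1, 7.1]
opening: 0.254
```

```bash
python3 -c "
from h import *
rel(None);print(RS.T@state()['ft_force'][:2])"
```

```text
t 8.0 pos [481.9  98.6  73.4] stage [-114.3   -3.8] jaw deg 99.8 F [-0.3 -1.1  7.1] op 0.254
[-0.48885602 -0.98434626]
```

Now in 2-3 mm steps, watching the force for each stop.

Request:
carry_out(
  moves=[
    {"dx": 0.002, "dy": -0.002, "dz": 0, "twist": 0},
    {"dx": 0.004, "dy": -0.004, "dz": 0, "twist": 0},
    {"dx": 0.006, "dy": -0.006, "dz": 0, "twist": 0},
    {"dx": 0.006, "dy": -0.006, "dz": 0, "twist": 0},
  ],
)

```text
t: 8.4
eef_pos: [474.9, 95.7, 73.2]
tcp_rot: [3.136, -0.003, -2.972]
ft_force: [-9.1, 44.1, 10.8]
opening: 0.252
```

Request:
carry_out(
  moves=[
    {"dx": 0.002, "dy": -0.002, "dz": 0, "twist": 0},
    {"dx": 0.004, "dy": -0.004, "dz": 0, "twist": 0},
    {"dx": 0.004, "dy": -0.004, "dz": 0, "twist": 0},
  ],
)

```text
t: 8.7
eef_pos: [473.9, 92.4, 73.3]
tcp_rot: [3.135, 0.002, -2.973]
ft_force: [0.4, 61.1, 2.5]
opening: 0.315
```

Request:
carry_out(
  moves=[
    {"dx": 0, "dy": 0.002, "dz": 0, "twist": 0},
    {"dx": 0, "dy": 0.005, "dz": 0, "twist": 0},
    {"dx": 0, "dy": 0.005, "dz": 0, "twist": 0},
    {"dx": 0, "dy": 0.005, "dz": 0, "twist": 0},
  ],
)

```text
t: 9.1
eef_pos: [473.4, 95.5, 73.3]
tcp_rot: [3.138, 0.002, -2.972]
ft_force: [2.7, 37.7, 1.5]
opening: 0.255
```

```bash
python3 -c "
from h import *
rel(None);print(RS.T@state()['ft_force'][:2])"
```

```text
t 9.1 pos [473.4  95.5  73.3] stage [-123.2   -5.4] jaw deg 99.72 F [ 2.7 37.7  1.5] op 0.255
[ 9.21657436 36.68211254]
```

Request:
carry_out(
  moves=[
    {"dx": 0.002, "dy": 0.002, "dz": 0, "twist": 0},
    {"dx": 0.004, "dy": 0.002, "dz": 0, "twist": 0},
    {"dx": 0.004, "dy": 0.002, "dz": 0, "twist": 0},
  ],
)

```text
t: 9.4
eef_pos: [473.4, 95.7, 73.5]
tcp_rot: [3.14, 0.01, -2.972]
ft_force: [21.1, 23.8, -12.8]
opening: 0.254
```

```bash
python3 -c "
from h import *
rel(None);print(RS.T@state()['ft_force'][:2])"
```

```text
t 9.4 pos [473.4  95.7  73.5] stage [-123.2   -5.2] jaw deg 99.71 F [ 21.1  23.8 -12.8] op 0.254
[24.87860865 19.73153392]
```

Both stops are reached: 25 N and 20 N with no movement. Holding home, easing off, then opening and lifting.

Request:
carry_out(
  moves=[
    {"dx": 0, "dy": 0, "dz": 0, "twist": 0},
    {"dx": 0, "dy": 0, "dz": 0, "twist": 0},
    {"dx": -0.002, "dy": 0.001, "dz": 0, "twist": 0},
    {"dx": -0.0035, "dy": 0.002, "dz": 0, "twist": 0},
    {"dx": -0.0035, "dy": 0.002, "dz": 0, "twist": 0},
  ],
)

```text
t: 9.9
eef_pos: [473.3, 96.4, 73.3]
tcp_rot: [-3.142, 0.002, -2.971]
ft_force: [7.7, 2.3, 1.7]
opening: 0.254
```

Request:
carry_out(
  moves=[
    {"dx": 0, "dy": 0, "dz": 0, "twist": 0},
    {"dx": 0, "dy": 0, "dz": 0, "twist": 0},
    {"dx": 0, "dy": 0, "dz": 0, "twist": 0},
    {"dx": 0, "dy": 0, "dz": 0, "twist": 0},
    {"dx": 0, "dy": 0, "dz": 0, "twist": 0},
  ],
  grip=0.06,
)

```text
t: 10.4
eef_pos: [472.2, 96.6, 73.2]
tcp_rot: [3.142, -0.0, -2.97]
ft_force: [1.1, -0.8, 0.3]
opening: 0.609
```

Request:
carry_out(
  moves=[
    {"dx": 0, "dy": 0, "dz": -0.02, "twist": 0},
    {"dx": 0, "dy": 0, "dz": -0.045, "twist": 0},
    {"dx": 0, "dy": 0, "dz": -0.07, "twist": 0},
    {"dx": 0, "dy": 0, "dz": -0.085, "twist": 0},
    {"dx": 0, "dy": 0, "dz": -0.085, "twist": 0},
  ],
)

```text
t: 10.9
eef_pos: [473.1, 96.7, 159.8]
tcp_rot: [-3.141, 0.003, -2.97]
ft_force: [-0.4, 0.5, -0.7]
opening: 0.63
```

```bash
python3 - <<'E'
from h import *
rel(None)
ci=camera_info("wrist");im,D=read_camera("wrist")
b=np.clip(im.astype(float)*2,0,255).astype(np.uint8);cv2.imwrite("pics/wrist2.png",b[...,::-1])
P=cloud(ci,D)
for lo,hi in((98,108),(112,124)):
  m=((P[...,2]>lo)&(P[...,2]<hi)&(im.max(2)<60)).astype(np.uint8)
  n,l,s,ct=cv2.connectedComponentsWithStats(m)
  for k in range(1,n):
    if s[k,4]>60:
        q=P[l==k];(x,y),r=cv2.minEnclosingCircle(q[:,:2].astype(np.float32));print(lo,ct[k],s[k,4],(round(x,1),round(y,1),round(r,1)),S((x,y)))
z,D=read_camera("top");ci=camera_info("top");P=cloud(ci,D)
m=((P[...,2]>85)&(P[...,2]<125)&(z.max(2)<45)).astype(np.uint8)
n,l,s,ct=cv2.connectedComponentsWithStats(m)
for k in range(1,n):
    if s[k,4]>40 and 150<ct[k][0]<300: print("top",ct[k],s[k,4],P[l==k].mean(0).round(1),S(P[l==k].mean(0)))
E
```

```text
t 10.9 pos [473.1  96.7 159.8] stage [-123.3   -4.1] jaw deg 99.82 F [-0.4  0.5 -0.7] op 0.63
98 [252.20094937 200.16613924] 632 (473.3, 96.3, 12.0) [-123.1   -4.6]
98 [154.40645161 222.70967742] 155 (512.3, 14.2, 11.2) [-99.  -92.2]
112 [143.28705441 233.82739212] 533 (513.8, 13.4, 11.3) [-97.7 -93.3]
```

View pics/wrist2.png

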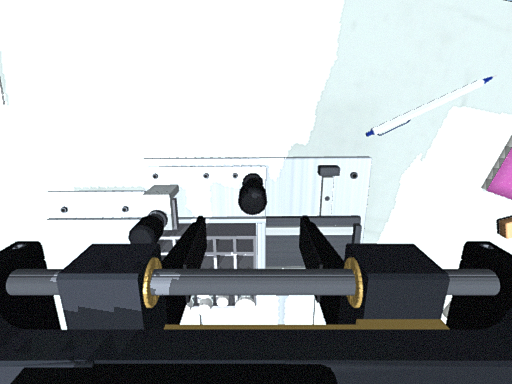

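The wrist view (8th picture... counting crops, 9th) shows the carrier knob at (253,195) between the opened fingers and the plunger knob at (148,228). They measure (-123.1,-4.6) and (-97.7,-93.3) in the stage frame, consistent with the 25/90 mm geometry. Heading to the plunger.

```bash
python3 -c "
from h import *
w=O+RS@[-98,-94];print(w)
rel((*w,90))"
```

```text
[513.60816069  12.61319008]
t 11.0 pos [472.2  96.7 157.9] stage [-124.1   -4.1] jaw deg 99.82 F [ 0.3 -0.3  0. ] op 0.628
tool shift mm [-26.4 -89.9  67.9] twist -0.18
```

Request:
carry_out(
  moves=[
    {"dx": -0.007, "dy": -0.025, "dz": 0, "twist": 0},
    {"dx": -0.014, "dy": -0.05, "dz": 0, "twist": 0},
    {"dx": -0.021, "dy": -0.075, "dz": 0, "twist": 0},
    {"dx": -0.026, "dy": -0.09, "dz": 0, "twist": 0},
    {"dx": -0.026, "dy": -0.09, "dz": 0, "twist": 0},
  ],
)

```text
t: 11.5
eef_pos: [513.8, 11.2, 157.2]
tcp_rot: [3.141, -0.001, -2.972]
ft_force: [-0.3, 0.2, 0.1]
opening: 0.633
```

```bash
python3 - <<'E'
from h import *
w=O+RS@[-98,-94]
rel((*w,90))
ci=camera_info("wrist");im,D=read_camera("wrist");P=cloud(ci,D)
m=((P[...,2]>116)&(P[...,2]<124)&(im.max(2)<60)).astype(np.uint8)
n,l,s,ct=cv2.connectedComponentsWithStats(m)
for k in range(1,n):
    if s[k,4]>60:
        q=P[l==k];(x,y),r=cv2.minEnclosingCircle(q[:,:2].astype(np.float32));print(ct[k],s[k,4],(round(x,1),round(y,1),round(r,1)),S((x,y)))
E
```

```text
t 11.5 pos [513.8  11.2 157.2] stage [-98.1 -95.4] jaw deg 99.7 F [-0.3  0.2  0.1] op 0.633
tool shift mm [-0.1  1.4 67.2] twist -0.3
[254.00314465 209.03930818] 636 (514.5, 12.5, 11.6) [-97.1 -94.3]
```

Request:
carry_out(
  moves=[
    {"dx": -0.0005, "dy": 0.001, "dz": 0.025, "twist": 0},
    {"dx": -0.0005, "dy": 0.001, "dz": 0.05, "twist": 0},
    {"dx": -0.0005, "dy": 0.001, "dz": 0.067, "twist": 0},
    {"dx": -0.0005, "dy": 0.001, "dz": 0.067, "twist": 0},
  ],
)

```text
t: 11.95
eef_pos: [512.2, 14.5, 89.3]
tcp_rot: [3.14, -0.004, -2.97]
ft_force: [-0.2, -0.3, 0.0]
opening: 0.63
```

Request:
carry_out(
  moves=[
    {"dx": 0, "dy": 0, "dz": 0, "twist": 0},
    {"dx": 0, "dy": 0, "dz": 0, "twist": 0},
    {"dx": 0, "dy": 0, "dz": 0, "twist": 0},
    {"dx": 0, "dy": 0, "dz": 0, "twist": 0},
    {"dx": 0, "dy": 0, "dz": 0, "twist": 0},
  ],
  grip=0.01,
)

```text
t: 12.45
eef_pos: [513.9, 13.4, 91.6]
tcp_rot: [-3.141, 0.001, -2.97]
ft_force: [0.1, -2.2, -0.3]
opening: 0.269
```

Request:
carry_out(
  moves=[
    {"dx": 0, "dy": 0, "dz": 0, "twist": 0},
    {"dx": 0, "dy": 0, "dz": 0, "twist": 0},
    {"dx": 0, "dy": 0, "dz": 0, "twist": 0},
    {"dx": 0, "dy": 0, "dz": 0, "twist": 0},
  ],
)

```text
t: 12.85
eef_pos: [513.9, 13.4, 91.5]
tcp_rot: [-3.142, 0.0, -2.97]
ft_force: [-1.5, -0.8, 5.2]
opening: 0.239
```

```bash
python3 -c "
from h import *
rel(None)"
```

```text
t 12.85 pos [513.9  13.4  91.5] stage [-97.6 -93.3] jaw deg 99.81 F [-1.5 -0.8  5.2] op 0.239
```

Gripped (opening 22.7 mm). Pulling straight up.

Request:
carry_out(
  moves=[
    {"dx": 0, "dy": 0, "dz": -0.003, "twist": 0},
    {"dx": 0, "dy": 0, "dz": -0.006, "twist": 0},
    {"dx": 0, "dy": 0, "dz": -0.009, "twist": 0},
    {"dx": 0, "dy": 0, "dz": -0.012, "twist": 0},
    {"dx": 0, "dy": 0, "dz": -0.012, "twist": 0},
  ],
)

```text
t: 13.35
eef_pos: [513.8, 13.5, 103.3]
tcp_rot: [3.142, 0.0, -2.97]
ft_force: [4.8, -1.4, -12.9]
opening: 0.241
```

Request:
carry_out(
  moves=[
    {"dx": 0, "dy": 0, "dz": -0.001, "twist": 0},
    {"dx": 0, "dy": 0, "dz": -0.002, "twist": 0},
    {"dx": 0, "dy": 0, "dz": -0.0025, "twist": 0},
    {"dx": 0, "dy": 0, "dz": -0.0025, "twist": 0},
  ],
)

```text
t: 13.75
eef_pos: [513.8, 13.5, 105.7]
tcp_rot: [3.142, 0.0, -2.97]
ft_force: [5.8, -0.4, -13.2]
opening: 0.24
```

```bash
python3 -c "
from h import *
rel(None)"
```

```text
t 13.75 pos [513.8  13.5 105.7] stage [-97.7 -93.2] jaw deg 99.81 F [  5.8  -0.4 -13.2] op 0.24
```

Request:
carry_out(
  moves=[
    {"dx": 0, "dy": 0, "dz": -0.0005, "twist": 0},
    {"dx": 0, "dy": 0, "dz": -0.001, "twist": 0},
    {"dx": 0, "dy": 0, "dz": -0.001, "twist": 0},
    {"dx": 0, "dy": 0, "dz": -0.001, "twist": 0},
  ],
)

```text
t: 14.15
eef_pos: [513.8, 13.5, 105.9]
tcp_rot: [3.141, -0.0, -2.97]
ft_force: [7.8, -0.9, -22.7]
opening: 0.237
```

```bash
python3 - <<'E'
from h import *
rel(None)
out=[]
for n,(x0,x1,y0,y1) in dict(top=(160,290,110,240),scene=(180,310,140,270)).items():
    im,D=read_camera(n)
    c=np.clip(im[y0:y1,x0:x1].astype(float)*2,0,255).astype(np.uint8)
    out.append(cv2.resize(c,(400,400),interpolation=cv2.INTER_CUBIC)[...,::-1])
cv2.imwrite("pics/end.png",np.hstack(out))
E
```

```text
t 14.15 pos [513.8  13.5 105.9] stage [-97.7 -93.1] jaw deg 99.81 F [  7.8  -0.9 -22.7] op 0.237
```

View pics/end.png

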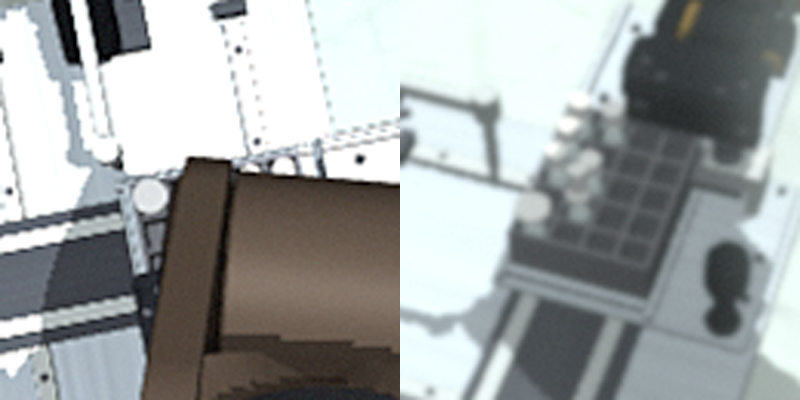

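The scene half shows the rack seated in the nest with the vials upright (disc cap at (533,208), thin cap near (580,175)), and the gripper on the plunger. The force rose from 13 to 23 N with only 0.2 mm of travel, so the plunger is on its upper stop. I'll ease slightly to avoid slip, then hand in.

Request:
carry_out(
  moves=[
    {"dx": 0, "dy": 0, "dz": 0.0006, "twist": 0},
    {"dx": 0, "dy": 0, "dz": 0.0006, "twist": 0},
    {"dx": 0, "dy": 0, "dz": 0.0006, "twist": 0},
    {"dx": 0, "dy": 0, "dz": 0.0006, "twist": 0},
  ],
)

```text
t: 14.65
eef_pos: [513.8, 13.5, 105.8]
tcp_rot: [3.141, -0.0, -2.97]
ft_force: [6.0, 0.1, -16.6]
opening: 0.236
```

```bash
python3 -c "
from h import *
rel(None);job_done()"
```

```text
t 14.65 pos [513.8  13.5 105.8] stage [-97.7 -93.1] jaw deg 99.81 F [  6.    0.1 -16.6] op 0.236
the job is handed in; nothing more can be done
```

I ran the whole sequence and handed the job in at 14.65 s, with the gripper still holding the plunger up. No verdict is reported, so the points below are my own checks.

- **Calibrator:** I held it under the pointer for about 1.3 s. By the top camera it was within about 2 mm of the pointer. The first stop was about 4 mm off, so I corrected it.
- **Sample:** I held it under the pointer for about 1.1 s. By the arm's own position it was within about 2 mm.
- **Home:** The carrier stood firm on both stops, at 25 N in x and 20 N in y with no movement. While I was finding the right-hand stop, the force on the tool briefly reached 61 N, below the 120 N wrist limit.
- **Plunger:** It came up about 14 mm. A further 1 mm commanded raised the force from 13 to 23 N with only 0.2 mm of travel, so it was on its upper stop. I eased off to about 17 N before handing in.
- **Rack and vials:** In the last picture the rack sat in its nest with the visible vials upright. I did not measure the two slides again at the end. The plunger knob stayed within about 1 mm, judged by the arm's position.

**Disagreements:** The scene camera differed from the top camera by 3–5 mm on most points, so I relied on the top camera, the wrist camera and the arm's position. I also sent two moves early on without all four keys; they were refused and I repeated them correctly.

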